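Clamp the angle block and hold a blank flush on its slope

ROBOT

A 6-joint arm with a two-finger parallel gripper is mounted at the origin on the work surface. World frame = base frame: x ahead of the robot, y to its left, z up, the work surface at z = 0. Lengths are in m, angles in rad, forces in N, time in s.
With the tool pointing down it reaches from about 0.375 to 0.975 m from the base axis. Payload 3.8 kg.
Tool frame: the origin (TCP) lies between the finger pads; the fingertips stand 14 mm ahead of it and the grasp point (between the pads) lies 5 mm behind it; z points along the fingers, y is the line along which they close (so a half turn about z gives the same grasp; the last joint's range is limited). The gripper opens to 88 mm and grips with 3 to 60 N. Pads are 18 mm wide; open, the fingers measure 123 mm over their backs; the gripper's body (75 mm by 187 mm) begins 45 mm behind the grasp point.
Start: joints at [-1.154, 0.264, 1.604, -0, 1.274, -0.037], TCP at [0.296, -0.607, 0.253] pointing down, gripper open.
Joint ranges: [-2.63, 2.63], [-0.94, 2.18], [0.31, 2.57], [-1.31, 4.45], [0, 2.66], [-2.55, 2.55]. Speed limits (rad/s): [2.57, 2.57, 3.14, 3.14, 3.14, 3.14].

INTERFACE

Orientations are given as a unit quaternion [w, x, y, z].
In Python, from station import arm gives the robot as it stands.
- The arm moves only by the tool play_rows, never from a script. Its argument "increments" is a list of rows, each a list of 2 entries, a list of its own where there are three numbers: the shift along the world's x, y, z in m, then the turn about the world's z in degrees. In form: [[[x, y, z], turn], ...]. A call has 1 to 12 rows; each row is the pose to reach, as a shift and turn from the pose commanded when the call began; what a row does not reach only later rows make up. A row lasts 1/8 s, in which the tool goes at most 62.5 mm and 10.7 degrees, less where a joint would pass 70% of its speed; a pose out of reach is approached as far as the arm can. A call with a gripper value outside its range is refused whole. "grip" is the opening, from 0 (shut) to 1 (fully open), set as the call begins (left out, the last holds). The fingers move at their own pace and stop on an object; "squeeze" is the grip in N (left out, the last holds). Time passes only in rows, so rows that repeat a pose let the fingers close. It gives the time, the measured TCP pose, the force, the opening and the grip force at its end, in the units of the state.
- arm.read_state(): the state, without advancing time (a new reading comes with each control period).
- arm.capture(name): name is "scene" or "top" or "wrist"; returns a dict with "pixels" (384x512x3 uint8, red, green, blue), "mtx" (3x3 intrinsics, pixels), "xyz" and "attitude" of the camera in the world. Camera axes: x right, y down, z forward; pixel columns grow to the right and rows downward; lengths in m; the calibration is good to about 2 mm. A picture is of the moment at which its call begins. There is no depth.
- arm.job_done(): hands the job in; it is judged then, once.
The state is a dict: "time": time; "q": joint angles; "joint_velocities": joint speeds; "effort": joint torques, N m; "tool_pos": TCP position; "orientation": TCP orientation; "contact_force": force on the tool from outside, world axes, zero at the start; "ft_torque": the same for the moment, N m; "width": finger opening in m; "grip_force": force on a finger pad.
Only numpy, scipy, OpenCV 4.12 (cv2) and the standard library are available. Lean on these libraries where they do the work, as an engineer would, in place of code of your own. Each camera call takes 0.05 s, during which the arm holds its last target. There are 200 camera calls.

TASK

First wind the small vise's crank clockwise (seen from the crank's end), up and over the top, until its jaw grips the steel tilting angle block firmly. Then pick up the brass blank by its wooden holding block and press the brass gently and flat on the middle of the angle block's sloped plate, flush all over and square with the plate's edges. The program finishes while still holding it pressed there; do not let go, and leave the other bench tools alone.

Things in the scene. Friction and masses are not known exactly. Their poses are not given: they have to be found in the camera images.
- crank_axis (a point): Point on the screw's axis of the small blue vise (bolted down, base 110 x 215 mm, jaw tops 71 mm high), level with the middle of the crank's handle, 55 mm above the bench. Fixed to the vise: y runs along the screw from the crank to the jaws, z up, x level, roughly away from the robot. The block stands about 155 mm along +y from here.
- crank_grip (a point): Middle of the crank's black round handle, 16 mm diameter, 40 mm long, lying level along the screw's axis; circles crank_axis at 35 mm radius and spins freely on its pin (ignore this point's orientation). Starts on the robot's side of the axis. The 8 mm thick crank arm begins 20 mm from here along +y; the nut block behind it, 60 mm wide and 71 mm high, begins 36 mm from here.
- crank (a joint): Crank angle, rad. 0: crank points to -x of crank_axis, pi/2: up, pi: to +x. Growing = clockwise seen from the crank's end = closing, 3.8 mm per rad. Starts at 0 to 0.4 (jaws 42 to 44 mm apart); the 36 mm wide block is nipped at about 2.1 rad. Turning takes 4 to 5 N at the handle; about 12 N there tightens it well. It stays where it is left (self-locking).
- vise_jaw: The vise's moving jaw, blue with a steel face, 78 mm wide, 42 mm high, on the crank's side of the block. Origin: on the bed, on the centre of its gripping face; moves along +y of crank_axis to close.
- angle_block: Tilting angle block of plain steel standing loose in the open vise, on its bed 27 mm above the bench: base 64 (x) x 36 (y, across the jaws) x 47 mm high, 0.5 kg, with the sloped plate hinged on top. Origin: centre of its underside; z up; x level, pointing roughly away from the robot (its slope rises to +x).
- tilt_plate: The sloped plate on the angle block, 64 mm up the slope x 46 mm wide x 7 mm thick, set at an angle of 15 to 35 degrees that differs each time (its hinge is locked stiff and holds against 25 N). Origin: on its hinge at the lower, robot-side edge; x points up the slope, z is the outward normal of its upper face, 7 mm from this origin.
- slope_face (a point): Centre of the sloped plate's upper face, on the surface. x up the slope, y level across it, z the outward normal (up and towards the robot).
- blank: Brass blank 50 (x) x 36 (y) x 5 mm thick, cemented under a square wooden holding block 20 x 20 mm in section that stands up from its middle to 50 mm above the brass underside; 0.07 to 0.16 kg. Origin: centre of the brass underside; z along the wooden block, away from the brass. Starts flat on the bench at the robot's left, turned up to 29 degrees. Either end may point up the slope.
- pliers: bystander: red-handled pliers lying on the bench, 140 mm long; origin near the pivot, underside
- cutters: bystander: blue-handled cutters lying on the bench, 140 mm long; origin near the pivot, underside
- screwdriver: bystander: small screwdriver lying on the bench, 150 mm long; origin at its middle, underside
- flux_jar: bystander: small jar, 48 mm across, 50 mm high; origin: centre of its underside
- dish: bystander: white dish, 80 mm across, 25 mm high; origin: centre of its underside
- mandrel: bystander: upright steel ring mandrel on a 44 mm foot, 102 mm high; origin: centre of its underside
Things that resemble listed ones, but are neither listed nor needed, are in the scene too. Several things look just like the blank: the one meant starts farthest to the robot's left.

How it is judged:
On the way, in this order (a step that is already met when the one before it is completed fails the run):
1. the vise's jaw grips the angle block with at least 15 N (contact force between vise_jaw and angle_block above 15 N and angle between angle_block's own z axis and vertical below 0.06 rad), for 0.3 s.
2. the blank is held in the fingers, its brass more than 40 mm above the bench, not yet on the slope (height (world z) of blank above 0.04 m and contact force between blank and the fingers above 1 N and contact force between blank and angle_block below 0.1 N), for 0.1 s.
At the end, for the whole second after the job is handed in: Jaw grips the upright angle block (over 10 N); the blank, in the fingers, presses the slope with 2.5 to 30 N, within 3.4 degrees of it and 3 mm of its surface, centred within 12 mm along and 10 mm across, within 11 degrees of its edges (either end up), at rest, clear of the jaw (contact force between vise_jaw and angle_block above 10 N and angle between angle_block's own z axis and vertical below 0.06 rad and contact force between blank and tilt_plate between 2.5 and 30 N and contact force between blank and the fingers above 1 N and angle between the z axis of blank and the z axis of slope_face, either way round below 0.06 rad and angle between the x axis of blank and the x axis of slope_face, either way round below 0.2 rad and x of blank in the frame of slope_face between -0.012 and 0.012 m and y of blank in the frame of slope_face between -0.01 and 0.01 m and z of blank in the frame of slope_face between -0.003 and 0.003 m and linear speed of blank below 0.02 m/s and contact force between blank and vise_jaw below 0.1 N); the arm keeps its last pose, push and grip.
It fails at once if the blank is pressed on the slope with more than 50 N (contact force between blank and tilt_plate above 50 N).
It fails at once if a bystander is moved more than 20 mm (distance of any of pliers, cutters, screwdriver, flux_jar, dish, mandrel from where it was at the start of the episode above 0.02 m).
It also fails if it takes over 64 s, if anything falls off the work surface, if the arm or the gripper's body presses on something with over 40 N, if the wrist force passes 120 N, or if a joint passes its speed limit or range.

## Working session

There is one attempt and no reset: what is moved stays moved. The work goes in short steps, Python scripts to look and compute and a tool call to move; the robot and the scene stay as the last step left them, time stands still between calls to the robot, and variables do not carry over. Pictures are saved under pics/ and viewed, at most 10 in all, crops included, and the job is handed in when it is done.

Besides the shell and the picture viewer there is one more tool, called after "Call:" as a command line: name --argument value ..., lists and objects as JSON in quotes. play_rows: Moves the arm, as the interface text tells. Its arguments: {"type":"object","properties":{"increments":{"type":"array"},"grip":{"type":"number"},"squeeze":{"type":"number"}},"required":["increments"]}

```bash
mkdir -p pics; ls; cat > h.py <<'E'
import numpy as np, cv2
from station import arm
from scipy.spatial.transform import Rotation as R
def cap(n,name):
    c=arm.capture(n); cv2.imwrite(f'pics/{name}.png',c['pixels'][:,:,::-1]); np.savez(f'pics/{name}.npz',**{k:np.array(v) for k,v in c.items()}); return c
def rot(c):
    a=np.array(c['attitude'],float)
    return a if a.shape==(3,3) else R.from_quat(a[[1,2,3,0]]).as_matrix()
def ray(c,u,v):
    d=rot(c)@np.linalg.inv(np.array(c['mtx']))@np.array([u,v,1.]); return np.array(c['xyz']),d/np.linalg.norm(d)
def plane(c,u,v,z):
    o,d=ray(c,u,v); return o+d*(z-o[2])/d[2]
def proj(c,p):
    q=np.array(c['mtx'])@rot(c).T@(np.array(p)-np.array(c['xyz'])); return q[:2]/q[2]
def tri(c1,p1,c2,p2):
    o1,d1=ray(c1,*p1);o2,d2=ray(c2,*p2)
    s=np.linalg.lstsq(np.c_[d1,-d2],o2-o1,rcond=None)[0]
    a,b=o1+s[0]*d1,o2+s[1]*d2; return (a+b)/2,np.linalg.norm(a-b)
def load(name): return dict(np.load(f'pics/{name}.npz'))
E
python3 - <<'E'
from h import *
for n in('scene','top'):
    c=cap(n,n+'0'); print(n,c['xyz'],c['attitude'],c['mtx'])
    
a=cv2.imread('pics/scene0.png');b=cv2.imread('pics/top0.png')
s=arm.read_state();print(s)
E
```

```text
pics
scene [1.29000712 0.38392601 0.65893467] [-0.22952164  0.45825169  0.75865107 -0.40221109] [[429.51358647   0.         254.61656499]
 [  0.         429.51358647 189.96655212]
 [  0.           0.           1.        ]]
top [ 0.52512573 -0.00842465  1.03269411] [-0.01499499  0.71728159 -0.69626447  0.02231726] [[436.8385798    0.         256.02721317]
 [  0.         436.8385798  189.34050096]
 [  0.           0.           1.        ]]
{'time': 0.1, 'q': array([-1.15387324e+00,  2.64652699e-01,  1.60524507e+00, -2.47995125e-05,
        1.27363432e+00, -3.69058463e-02]), 'joint_velocities': array([ 6.69320673e-04, -1.62167187e-03, -2.97920044e-03,  5.60920556e-04,
       -1.30557438e-04,  6.80260649e-05]), 'effort': array([ 2.42922260e-04, -5.03616071e+01, -3.58072257e+01,  7.31449993e-02,
        2.33119883e-02, -5.85675730e-05]), 'tool_pos': array([ 0.29567224, -0.60613177,  0.25152524]), 'orientation': array([-9.50027389e-04,  9.74363913e-01,  2.24975607e-01, -1.94787600e-04]), 'contact_force': array([ 0.09264589, -0.09433544,  0.78477073]), 'ft_torque': array([0.01294535, 0.01849977, 0.0162681 ]), 'grip_force': 0.0, 'width': 0.08812034080100828}
```

View pics/top0.png

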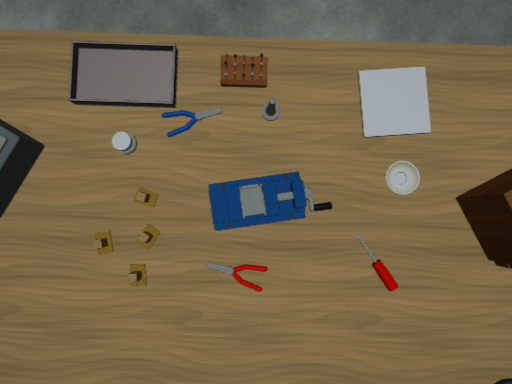

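View pics/scene0.png

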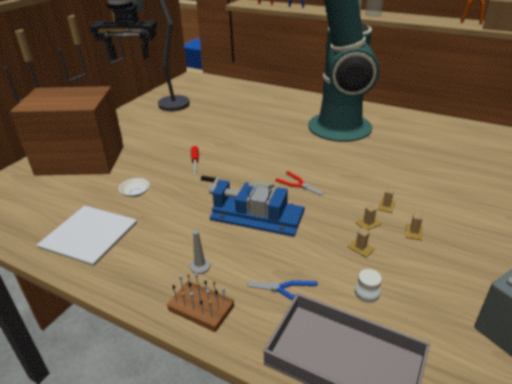

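The top view shows the vise at about (257,201) with its crank handle at (322,206). The leftmost blank is at (104,242). Image up is +x and image left is +y. The scene view shows the same layout from the far side.

```bash
python3 - <<'E'
from h import *
c=load('top0'); im=c['pixels']; hsv=cv2.cvtColor(im,cv2.COLOR_RGB2HSV)
def comps(m,amin,box=None):
    n,l,s,ce=cv2.connectedComponentsWithStats(m.astype(np.uint8))
    return [(l==i,s[i],ce[i]) for i in range(1,n) if s[i][4]>amin]
H,S,V=[hsv[...,i].astype(int) for i in range(3)]
blue=(abs(H-110)<12)&(S>120)
for m,s,ce in comps(blue,500):
    p=np.argwhere(m)[:,::-1].astype(np.float32); r=cv2.minAreaRect(p); b=cv2.boxPoints(r)
    print('vise',r); print([plane(c,*q,0.02).round(4) for q in b], plane(c,*r[0],0.02))
dark=(V<50); dark[:, :300]=0; dark[:,345:]=0; dark[:190]=0;dark[220:]=0
for m,s,ce in comps(dark,15):
    p=np.argwhere(m)[:,::-1].astype(np.float32); r=cv2.minAreaRect(p); print('handle',s,ce,r,plane(c,*ce,.055),[plane(c,*q,.055).round(4) for q in cv2.boxPoints(r)])
steel=(S<50)&(V>90); steel[:,:230]=0; steel[:,275:]=0; steel[:180]=0;steel[225:]=0
for m,s,ce in comps(steel,30):
    p=np.argwhere(m)[:,::-1].astype(np.float32); r=cv2.minAreaRect(p); print('steel',s,ce,r,plane(c,*ce,.09))
br=(abs(H-22)<6)&(S>150); br[:, :85]=0; br[:,165:]=0; br[:185]=0; br[295:]=0
for m,s,ce in comps(br,40):
    p=np.argwhere(m)[:,::-1].astype(np.float32); r=cv2.minAreaRect(p); print('brass',s,ce,r,plane(c,*r[0],.005))
cv2.imwrite('pics/crop1.png',np.hstack([cv2.resize(im[165:245,200:340,::-1],None,fx=4,fy=4,interpolation=2),cv2.resize(im[185:265,80:140,::-1],None,fx=4,fy=4,interpolation=2)]))
E
```

```text
vise ((257.6500244140625, 200.54998779296875), (46.24477767944336, 94.18661499023438), 81.8698959350586)
[array([0.5871, 0.0942, 0.02  ]), array([ 0.6247, -0.1216,  0.02  ]), array([ 0.5187, -0.1393,  0.02  ]), array([0.4817, 0.0754, 0.02  ])] [ 0.55286968 -0.02265351  0.02      ]
handle [314 202  18   9 110] [322.35454545 206.12727273] ((322.2702941894531, 206.1216278076172), (6.247161388397217, 17.261892318725586), 80.53767395019531) [ 0.54373091 -0.16745581  0.055     ] [array([ 0.5469, -0.1469,  0.055 ]), array([ 0.5544, -0.185 ,  0.055 ]), array([ 0.5406, -0.1876,  0.055 ]), array([ 0.5331, -0.1495,  0.055 ])]
steel [239 184  27  34 663] [251.80995475 199.83408748] ((251.95997619628906, 200.22000122070312), (30.97127914428711, 22.76883888244629), 81.8698959350586) [ 0.55212153 -0.0090253   0.09      ]
brass [134 187  24  20 224] [147.00892857 196.96875   ] ((145.40000915527344, 196.80001831054688), (20.87103271484375, 15.178932189941406), 18.434946060180664) [0.55424329 0.24078144 0.005     ]
brass [136 224  24  25 229] [149.31441048 235.88646288] ((147.76126098632812, 236.2108612060547), (15.090267181396484, 21.6310977935791), 34.508522033691406) [0.46236275 0.23134763 0.005     ]
brass [ 95 231  18  23 270] [104.32962963 242.        ] ((103.44593811035156, 242.1756591796875), (21.207469940185547, 15.617903709411621), 80.53767395019531) [0.44555105 0.33378538 0.005     ]
brass [130 264  16  22 250] [138.416 274.04 ] ((137.5, 274.5), (21.0, 15.0), 90.0) [0.37310085 0.25137058 0.005     ]
```

View pics/crop1.png

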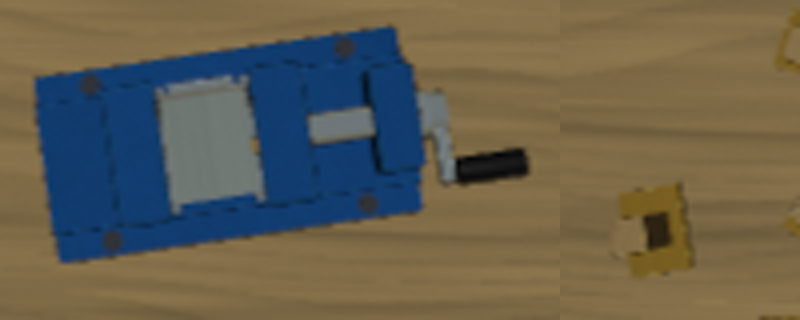

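The crop shows the block's plate at the middle of the vise, the crank pointing toward the robot with the handle lying level, and the blank at top-view pixel (104,242). The sizes check out: base 218x107 mm, handle 39 mm. I'll move above the handle.

Call:
play_rows --increments '[[[0.025, 0.045, 0], 10], [[0.05, 0.09, 0], 20], [[0.075, 0.135, 0], 30], [[0.1, 0.18, 0], 40], [[0.13, 0.23, 0], 50], [[0.16, 0.28, 0], 60], [[0.19, 0.33, -0.01], 70], [[0.22, 0.38, -0.03], 74], [[0.247, 0.437, -0.05], 74], [[0.247, 0.437, -0.05], 74], [[0.247, 0.437, -0.05], 74]]' --grip 1

```text
time: 1.48
tool_pos: [0.5427, -0.1696, 0.2023]
orientation: [-0.0, 0.642, 0.767, -0.0]
contact_force: [0.5, 0.0, -0.0]
width: 0.0882
grip_force: 0.0
```

```bash
python3 - <<'E'
from h import *
s=arm.read_state(); print(s['time'],s['tool_pos'],s['orientation'],s['q'])
c=cap('wrist','w1'); c2=load('scene0'); ct=load('top0'); print(c['xyz'])
im=c['pixels']
def dk(c,box,th=50):
    V=c['pixels'].max(2)<th; m=np.zeros_like(V); x0,x1,y0,y1=box; m[y0:y1,x0:x1]=V[y0:y1,x0:x1]
    n,l,st,ce=cv2.connectedComponentsWithStats(m.astype(np.uint8)); 
    i=1+np.argmax(st[1:,4]); p=np.argwhere(l==i)[:,::-1].astype(np.float32); return ce[i],st[i],cv2.minAreaRect(p)
a=dk(c2,(190,225,165,195)); b=dk(ct,(300,345,190,220)); print(a,b)
print('tri handle',tri(c2,a[0],ct,b[0]))
E
```

```text
1.475 [ 0.54266221 -0.16958713  0.20234501] [-3.08637613e-04  6.42243811e-01  7.66500210e-01 -4.69826824e-04] [-3.46318814e-01  1.01839155e-01  1.88968570e+00 -7.33745362e-04
  1.15097070e+00 -5.21971432e-01]
[ 0.52989761 -0.10471292  0.33430298]
(array([207.36363636, 178.60606061]), array([202, 177,  12,   4,  33], dtype=int32), ((207.4615478515625, 178.6923065185547), (11.374736785888672, 2.7456259727478027), 11.309932708740234)) (array([322.35454545, 206.12727273]), array([314, 202,  18,   9, 110], dtype=int32), ((322.2702941894531, 206.1216278076172), (6.247161388397217, 17.261892318725586), 80.53767395019531))
tri handle (array([ 0.54433484, -0.16813438,  0.05766585]), np.float64(0.002552752473862726))
```

View pics/w1.png

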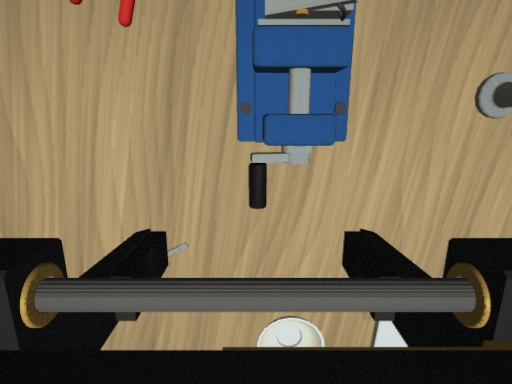

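The wrist view shows the handle clear at about (258,186), the hub at (298,154) and the fingers below it. I'll check the handle and the axis in it.

```bash
python3 - <<'E'
from h import *
c=load('w1'); im=c['pixels']
V=im.max(2)<45; m=np.zeros_like(V); m[150:225,235:280]=V[150:225,235:280]
p=np.argwhere(m)[:,::-1].astype(np.float32); r=cv2.minAreaRect(p); print(r)
for z in (.055,.0577,.062): print(z,plane(c,*r[0],z),[plane(c,*q,z).round(4) for q in cv2.boxPoints(r)])
for z in (.055,.06): print('hub',plane(c,298,154,z))
print('nut block corners', plane(c,265,145,.071),plane(c,333,145,.071),'screw',plane(c,299.5,90,.06), 'nut top mid',plane(c,299,129,.071))
E
```

```text
((256.9999694824219, 184.99998474121094), (43.99999237060547, 15.999998092651367), 90.0)
0.055 [ 0.5429127  -0.16651227  0.055     ] [array([ 0.5323, -0.148 ,  0.055 ]), array([ 0.5464, -0.1455,  0.055 ]), array([ 0.5539, -0.1857,  0.055 ]), array([ 0.5393, -0.1883,  0.055 ])]
0.0577 [ 0.54278688 -0.16591486  0.0577    ] [array([ 0.5323, -0.1476,  0.0577]), array([ 0.5462, -0.1451,  0.0577]), array([ 0.5537, -0.185 ,  0.0577]), array([ 0.5392, -0.1875,  0.0577])]
0.062 [ 0.54258651 -0.16496343  0.062     ] [array([ 0.5323, -0.1469,  0.062 ]), array([ 0.546 , -0.1445,  0.062 ]), array([ 0.5533, -0.1837,  0.062 ]), array([ 0.5391, -0.1862,  0.062 ])]
hub [ 0.57366057 -0.13245939  0.055     ]
hub [ 0.57287714 -0.13196268  0.06      ]
nut block corners [ 0.54266851 -0.12838468  0.071     ] [ 0.5981377  -0.11848896  0.071     ] screw [ 0.56299393 -0.08003985  0.06      ] nut top mid [ 0.56766664 -0.1107393   0.071     ]
```

Call:
play_rows --increments '[[[0.0, 0, -0.05], 0], [[0.0, 0, -0.1], 0], [[0, 0, -0.13], 0], [[0.0, 0, -0.15], 0], [[0.0, 0, -0.15], 0]]'

```text
time: 2.15
tool_pos: [0.5412, -0.1711, 0.0515]
orientation: [-0.001, 0.644, 0.765, -0.001]
contact_force: [0.6, -0.9, 0.6]
width: 0.0879
grip_force: 0.0
```

Call:
play_rows --increments '[[[0, 0, 0], 0], [[0, 0, 0], 0], [[0, 0, 0], 0], [[0, 0, 0], 0], [[0, 0, 0], 0], [[0, 0, 0], 0]]' --grip 0 --squeeze 25

```text
time: 2.9
tool_pos: [0.5429, -0.1696, 0.0527]
orientation: [-0.0, 0.643, 0.766, -0.0]
contact_force: [-0.0, -0.9, -0.3]
width: 0.0301
grip_force: 0.0
```

Call:
play_rows --increments '[[[0, 0, 0], 0], [[0, 0, 0], 0], [[0, 0, 0], 0], [[0, 0, 0], 0]]'

```text
time: 3.4
tool_pos: [0.5445, -0.1694, 0.0529]
orientation: [0.001, 0.643, 0.766, 0.001]
contact_force: [4.3, 1.4, -1.2]
width: 0.0145
grip_force: 24.9
```

Call:
play_rows --increments '[[[0.0005, 0.0, 0.0035], 0], [[0.0014, 0.0002, 0.0075], 0], [[0.0033, 0.0006, 0.0123], 0], [[0.0059, 0.001, 0.017], 0], [[0.0092, 0.0016, 0.021], 0], [[0.0129, 0.0023, 0.0246], 0], [[0.0129, 0.0023, 0.0246], 0]]'

```text
time: 4.28
tool_pos: [0.5568, -0.167, 0.0756]
orientation: [0.001, 0.643, 0.766, 0.001]
contact_force: [7.4, -0.2, -12.7]
width: 0.0141
grip_force: 25.6
```

Call:
play_rows --increments '[[[0.001, 0.0002, -0.002], 0], [[0.0045, 0.0008, 0.0005], 0], [[0.009, 0.0016, 0.0029], 0], [[0.0138, 0.0024, 0.0047], 0], [[0.019, 0.0033, 0.0057], 0], [[0.024, 0.0042, 0.006], 0], [[0.024, 0.0042, 0.006], 0]]'

```text
time: 5.15
tool_pos: [0.5798, -0.163, 0.0831]
orientation: [-0.0, 0.643, 0.766, -0.0]
contact_force: [-2.7, -3.4, -4.7]
width: 0.0144
grip_force: 25.0
```

Call:
play_rows --increments '[[[0.0051, 0.0009, -0.001], 0], [[0.0101, 0.0018, -0.0023], 0], [[0.0125, 0.0022, -0.0033], 0], [[0.0148, 0.0026, -0.0043], 0], [[0.0148, 0.0026, -0.0043], 0]]'

```text
time: 5.78
tool_pos: [0.5944, -0.1605, 0.0793]
orientation: [-0.0, 0.643, 0.766, -0.0]
contact_force: [-4.6, -2.7, -2.3]
width: 0.0143
grip_force: 24.8
```

Call:
play_rows --increments '[[[0.0015, 0.0003, -0.0007], 0], [[0.0031, 0.0005, -0.0014], 0], [[0.0045, 0.0008, -0.0024], 0], [[0.0045, 0.0008, -0.0024], 0]]'

```text
time: 6.28
tool_pos: [0.598, -0.1599, 0.0771]
orientation: [-0.001, 0.643, 0.766, -0.001]
contact_force: [-8.4, -3.3, 1.7]
width: 0.014
grip_force: 24.5
```

Call:
play_rows --increments '[[[0.001, 0.0002, -0.0008], 0], [[0.0018, 0.0003, -0.0014], 0], [[0.0018, 0.0003, -0.0014], 0], [[0.0018, 0.0003, -0.0014], 0]]'

```text
time: 6.78
tool_pos: [0.599, -0.1598, 0.0763]
orientation: [-0.002, 0.643, 0.766, -0.001]
contact_force: [-11.5, -2.3, 6.9]
width: 0.014
grip_force: 24.1
```

Call:
play_rows --increments '[[[0.0006, 0.0001, -0.0003], 0], [[0.0006, 0.0001, -0.0003], 0], [[0.0006, 0.0001, -0.0003], 0]]'

```text
time: 7.15
tool_pos: [0.5992, -0.1597, 0.0762]
orientation: [-0.002, 0.643, 0.766, -0.002]
contact_force: [-13.2, -3.4, 8.2]
width: 0.014
grip_force: 24.0
```

Call:
play_rows --increments '[[[-0.001, -0.0002, 0.001], 0], [[-0.001, -0.0002, 0.001], 0], [[-0.001, -0.0002, 0.001], 0], [[-0.001, -0.0002, 0.001], 0], [[-0.001, -0.0002, 0.001], 0], [[-0.001, -0.0002, 0.001], 0]]' --grip 0.7

```text
time: 7.9
tool_pos: [0.6006, -0.1595, 0.0758]
orientation: [-0.0, 0.643, 0.766, 0.0]
contact_force: [0.4, -0.8, 0.4]
width: 0.0616
grip_force: 0.0
```

Call:
play_rows --increments '[[[0, 0, 0.05], 0], [[0, 0, 0.11], 0], [[-0.01, 0.02, 0.16], 0], [[-0.02, 0.05, 0.2], 0], [[-0.035, 0.085, 0.2], 0], [[-0.035, 0.085, 0.2], 0], [[-0.035, 0.085, 0.2], 0], [[-0.035, 0.085, 0.2], 0]]' --grip 0.7

```text
time: 8.9
tool_pos: [0.5655, -0.0754, 0.2751]
orientation: [-0.0, 0.643, 0.766, -0.0]
contact_force: [-0.7, 0.2, -0.5]
width: 0.0619
grip_force: 0.0
```

```bash
python3 - <<'E'
from h import *
c=cap('wrist','w2'); s=cap('scene','s2'); print(c['xyz'], arm.read_state()['tool_pos'])
x,y=map(int,proj(c,[.552,-.01,.09])); x2,y2=map(int,proj(s,[.552,-.01,.09])); print(x,y,x2,y2)
print([proj(c,[.552+dx*.985-dy*.1736,-.01+dx*.1736+dy*.985,z]).round(1) for dx,dy,z in((-.032,.023,.08),(-.032,-.023,.08),(.028,.023,.105),(.028,-.023,.105))])
y0=max(0,y-70);x0=max(0,x-90)
np.savetxt('pics/off.txt',[x0,y0,x2-35,y2-40]); print(x0,y0,x2-35,y2-40)
A=cv2.resize(c['pixels'][y0:y0+140,x0:x0+180,::-1],(720,560) if False else None,fx=3,fy=3,interpolation=2)
B=cv2.resize(s['pixels'][y2-40:y2+30,x2-20:x2+25,::-1],None,fx=5,fy=5,interpolation=2)
h=max(A.shape[0],B.shape[0]); f=lambda i:cv2.copyMakeBorder(i,0,h-i.shape[0],0,0,0)
cv2.imwrite('pics/crop2.png',np.hstack([f(A),f(B)])); print(A.shape,B.shape,x2-20,y2-40)
E
```

```text
[ 0.55293107 -0.01051946  0.40706943] [ 0.56555682 -0.07536274  0.2751662 ]
254 112 261 185
[array([221.5,  88.3]), array([222.7, 135.8]), array([284.8,  86.2]), array([283.6, 137.6])]
164 42 226 145
(420, 540, 3) (350, 225, 3) 241 145
```

View pics/crop2.png

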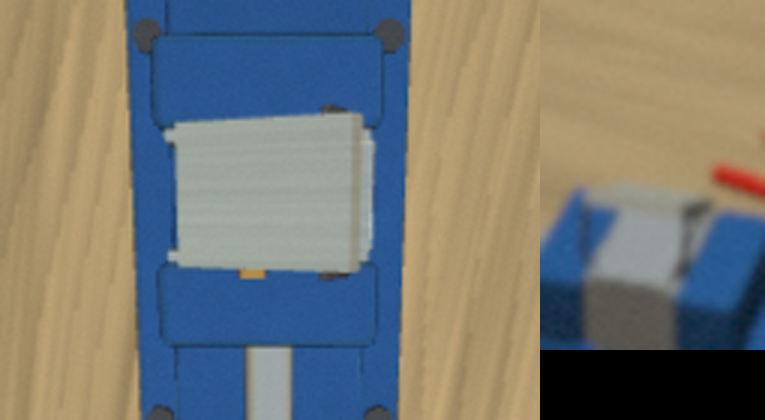

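The wrist crop shows the plate's upper face, its low edge at crop (176,124)-(178,265) and its high edge at (350,113)-(352,270). The jaws are closed on the block. I'll get the edge heights from the 46 mm width.

```bash
python3 - <<'E'
from h import *
from scipy.optimize import brentq
c=load('w2'); P=lambda x,y:(164+x/3,42+y/3)
def edge(a,b):
    g=lambda z: np.linalg.norm(plane(c,*P(*a),z)-plane(c,*P(*b),z))-.046
    z=brentq(g,0,.2); p,q=plane(c,*P(*a),z),plane(c,*P(*b),z); return z,(p+q)/2,np.degrees(np.arctan2(-(p-q)[0],(p-q)[1]))
for e in (((176,124),(178,265)),((350,113),(352,270))): print(edge(*e))
# with hinge at z~.074: lower edge upper-face height .074+.007cos a; angle by length 64
m=lambda a,b:P((a[0]+b[0])/2,(a[1]+b[1])/2)
for ang in (15,20,25,30,35):
    a=np.radians(ang); zl=.074+.007*np.cos(a); zu=zl+.064*np.sin(a)
    l=plane(c,*m((176,124),(178,265)),zl);u=plane(c,*m((350,113),(352,270)),zu)
    print(ang,zl,zu,np.linalg.norm(u-l),((u+l)/2).round(4))
E
```

```text
(0.07410223597276926, array([ 0.51999856, -0.01039905,  0.07410224]), np.float64(9.360135429756161))
(0.10772983003283883, array([ 5.75403511e-01, -4.40007854e-04,  1.07729830e-01]), np.float64(11.963284099961866))
15 0.08076148078402348 0.0973258996705848 0.05883609123037101 [ 0.5483 -0.0048  0.089 ]
20 0.08057784834550136 0.10246713751834416 0.06018486126655996 [ 0.5481 -0.0049  0.0915]
25 0.08034415450925654 0.1073917232606613 0.06191301136545908 [ 0.5479 -0.005   0.0939]
30 0.08006217782649107 0.11206217782649106 0.06393188865969929 [ 0.5478 -0.0051  0.0961]
35 0.07973406431002295 0.1164429562364899 0.06614955020927993 [ 0.5476 -0.0051  0.0981]
```

Call:
play_rows --increments '[[[-0.01, 0.04, 0], 10], [[-0.025, 0.085, 0], 20], [[-0.04, 0.13, 0], 30], [[-0.05, 0.18, 0], 40], [[-0.065, 0.23, 0], 50], [[-0.08, 0.28, 0], 60], [[-0.095, 0.33, -0.02], 70], [[-0.11, 0.37, -0.05], 80], [[-0.12, 0.409, -0.075], 89], [[-0.12, 0.409, -0.075], 89], [[-0.12, 0.409, -0.075], 89], [[-0.12, 0.409, -0.075], 89]]' --grip 0.55

```text
time: 10.5
tool_pos: [0.4467, 0.3337, 0.202]
orientation: [0.001, -0.077, 0.997, 0.0]
contact_force: [0.2, 0.9, 0.4]
width: 0.0481
grip_force: 0.0
```

```bash
python3 - <<'E'
from h import *
c=cap('wrist','w3'); st=arm.read_state();print(c['xyz'],st['tool_pos'],st['q'])
im=c['pixels'];hsv=cv2.cvtColor(im,cv2.COLOR_RGB2HSV).astype(int)
print(proj(c,[.4455,.3338,.005]))
br=((abs(hsv[...,0]-22)<6)&(hsv[...,1]>150)).astype(np.uint8)
n,l,s,ce=cv2.connectedComponentsWithStats(br)
for i in range(1,n):
    if s[i][4]>400:
        r=cv2.minAreaRect(np.argwhere(l==i)[:,::-1].astype(np.float32)); b=[plane(c,*q,.005).round(4) for q in cv2.boxPoints(r)]
        print(s[i],r,plane(c,*r[0],.005).round(4),b)
E
```

```text
[0.38051002 0.32405097 0.33389277] [0.44670532 0.33364545 0.20207336] [ 5.97014035e-01  7.96331829e-02  1.91441554e+00 -3.23094130e-04
  1.14567680e+00 -1.12834448e+00]
[254.10700323 176.25324966]
[111 263  27  66 652] ((123.08018493652344, 295.3443603515625), (24.62190055847168, 65.11064910888672), 4.635463714599609) [0.6105 0.2032 0.005 ] [array([0.6567, 0.1874, 0.005 ]), array([0.5688, 0.1902, 0.005 ]), array([0.567 , 0.2181, 0.005 ]), array([0.6549, 0.217 , 0.005 ])]
[372 263  28  65 653] ((386.3805847167969, 294.96099853515625), (65.2984848022461, 24.742002487182617), 84.14398956298828) [0.5622 0.5099 0.005 ] [array([0.5257, 0.4816, 0.005 ]), array([0.5183, 0.5086, 0.005 ]), array([0.6008, 0.5398, 0.005 ]), array([0.6089, 0.5112, 0.005 ])]
[ 347  340  165   11 1007] ((429.0, 345.0), (10.0, 164.0), 90.0) [0.6219 0.5802 0.005 ] [array([0.6304, 0.4783, 0.005 ]), array([0.5993, 0.6778, 0.005 ]), array([0.6133, 0.6831, 0.005 ]), array([0.6447, 0.4817, 0.005 ])]
```

View pics/w3.png

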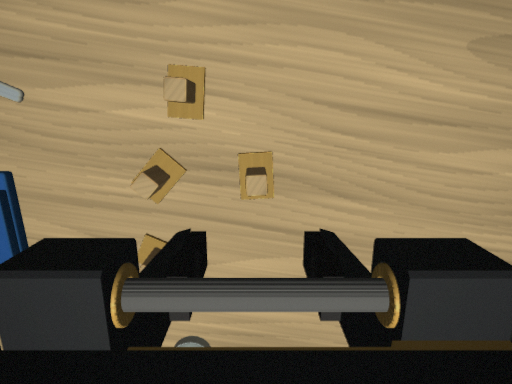

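The wrist view shows the blank with corners at about (238,153), (272,151), (273,198) and (240,200), and its wooden top near (257,184). It is nearly square with the fingers, and the nearest look-alike is well to the left.

```bash
python3 - <<'E'
from h import *
c=load('w3')
q=[plane(c,*p,.005) for p in((238,153),(272,151),(273,198),(240,200))]
print(np.array(q).round(4),np.mean(q,0)); 
for i in range(4): d=q[(i+1)%4]-q[i]; print(np.linalg.norm(d),np.degrees(np.arctan2(d[1],d[0])))
im=c['pixels'];hsv=cv2.cvtColor(im,cv2.COLOR_RGB2HSV).astype(int)
m=np.zeros(im.shape[:2],np.uint8); m[173:197,246:270]=(im[173:197,246:270].max(2)>130)&(hsv[173:197,246:270,1]<130)
r=cv2.minAreaRect(np.argwhere(m)[:,::-1].astype(np.float32)); print(m.sum(),r,plane(c,*r[0],.05),plane(c,257,184,.05))
E
```

```text
[[0.4237 0.3134 0.005 ]
 [0.4162 0.3481 0.005 ]
 [0.466  0.3577 0.005 ]
 [0.4737 0.3227 0.005 ]] [0.44491735 0.33547668 0.005     ]
0.035464567775720386 102.24903310006519
0.05071931792272174 10.92768374392195
0.03580069429031438 -77.517919899804
0.050873725907055474 -169.44666053599715
425 ((256.0, 185.0), (20.0, 20.0), 90.0) [0.44446202 0.33546109 0.05      ] [0.44338481 0.33622566 0.05      ]
```

Call:
play_rows --increments '[[[-0.002, 0.002, -0.06], 2.5], [[-0.002, 0.002, -0.11], 2.5], [[-0.002, 0.002, -0.15], 2.5], [[-0.002, 0.002, -0.172], 2.5], [[-0.002, 0.002, -0.172], 2.5], [[-0.002, 0.002, -0.172], 2.5]]'

```text
time: 11.3
tool_pos: [0.4449, 0.3367, 0.0304]
orientation: [0.001, -0.1, 0.995, 0.001]
contact_force: [0.8, 0.3, 0.2]
width: 0.0483
grip_force: 0.0
```

Call:
play_rows --increments '[[[0, 0, 0], 0], [[0, 0, 0], 0], [[0, 0, 0], 0], [[0, 0, 0], 0], [[0, 0, 0], 0], [[0, 0, 0], 0], [[0, 0, 0], 0]]' --grip 0 --squeeze 15

```text
time: 12.18
tool_pos: [0.4439, 0.3366, 0.0296]
orientation: [0.0, -0.1, 0.995, 0.0]
contact_force: [0.0, -1.6, 6.2]
width: 0.0201
grip_force: 15.0
```

Call:
play_rows --increments '[[[0, 0, 0.04], 0], [[0, 0, 0.09], 0], [[0, -0.01, 0.13], 0], [[0.01, -0.05, 0.155], 0], [[0.025, -0.1, 0.16], 0], [[0.045, -0.15, 0.16], 0], [[0.06, -0.2, 0.16], 0], [[0.075, -0.25, 0.16], 0], [[0.09, -0.3, 0.155], 0], [[0.1008, -0.343, 0.145], -1], [[0.1008, -0.343, 0.135], -1], [[0.1008, -0.343, 0.135], -1]]'

```text
time: 13.68
tool_pos: [0.5429, -0.0063, 0.1622]
orientation: [-0.002, -0.091, 0.996, 0.001]
contact_force: [0.1, -0.6, -1.2]
width: 0.0196
grip_force: 15.0
```

```bash
python3 - <<'E'
from h import *
c=cap('scene','s4'); w=cap('wrist','w4'); st=arm.read_state();print(st['time'],st['tool_pos'],st['contact_force'],st['width'])
A=cv2.resize(c['pixels'][120:240,190:330,::-1],None,fx=3,fy=3,interpolation=2)
B=cv2.resize(w['pixels'][60:300,150:350,::-1],None,fx=1.5,fy=1.5,interpolation=2)
cv2.imwrite('pics/crop4.png',np.hstack([A,B]))
E
```

```text
13.775 [ 0.54379794 -0.00551524  0.16351718] [-0.44273141  0.37087664 -1.55860412] 0.019856441171735684
```

View pics/crop4.png

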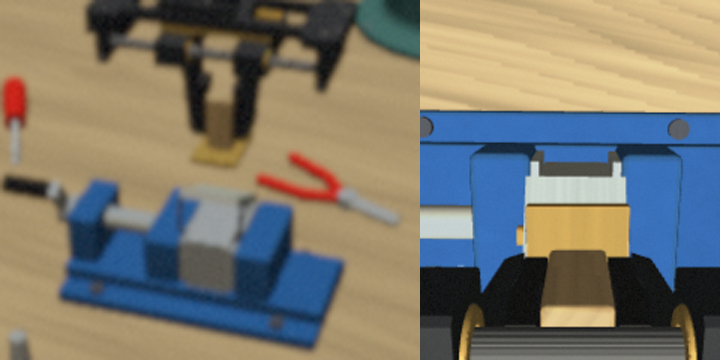

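The blank is held level over the plate and square with it: brass at crop x 525-630, plate at 525-625. I'll lower it onto its upslope edge.

Call:
play_rows --increments '[[[0, 0, -0.008], 0], [[0, 0, -0.015], 0], [[0, 0, -0.02], 0], [[0, 0, -0.024], 0], [[0, 0, -0.024], 0]]'

```text
time: 14.4
tool_pos: [0.5443, -0.0065, 0.1398]
orientation: [-0.0, -0.092, 0.996, 0.0]
contact_force: [-0.2, -0.4, -0.1]
width: 0.0197
grip_force: 15.0
```

Call:
play_rows --increments '[[[0, 0, -0.001], 0], [[0, 0, -0.002], 0], [[0, 0, -0.002], 0]]'

```text
time: 14.78
tool_pos: [0.5445, -0.0066, 0.1393]
orientation: [0.0, -0.091, 0.996, 0.0]
contact_force: [-2.6, 0.7, 6.3]
width: 0.0198
grip_force: 15.0
```

Call:
play_rows --increments '[[[-0.0028, -0.0005, -0.0017], 0], [[-0.0056, -0.001, -0.0039], 0], [[-0.008, -0.0014, -0.0066], 0], [[-0.0103, -0.0018, -0.0095], 0], [[-0.0103, -0.0018, -0.0095], 0]]'

```text
time: 15.4
tool_pos: [0.5338, -0.0086, 0.1283]
orientation: [-0.0, -0.091, 0.996, -0.0]
contact_force: [0.2, -0.9, 4.2]
width: 0.0199
grip_force: 15.0
```

Call:
play_rows --increments '[[[-0.002, -0.0003, -0.0032], 0], [[-0.003, -0.0005, -0.005], 0], [[-0.0036, -0.0006, -0.0064], 0], [[-0.0036, -0.0006, -0.0064], 0], [[-0.0036, -0.0006, -0.0064], 0]]'

```text
time: 16.02
tool_pos: [0.5301, -0.009, 0.1217]
orientation: [-0.0, -0.092, 0.996, 0.0]
contact_force: [0.5, 0.2, 2.8]
width: 0.0193
grip_force: 15.0
```

Call:
play_rows --increments '[[[0.0, 0.0, -0.0008], 0], [[0.0003, 0.0, -0.0015], 0], [[0.0003, 0.0, -0.0015], 0], [[0.0003, 0.0, -0.0015], 0]]'

```text
time: 16.52
tool_pos: [0.5299, -0.009, 0.1202]
orientation: [-0.001, -0.092, 0.996, 0.0]
contact_force: [-3.4, -1.4, 5.1]
width: 0.0199
grip_force: 15.0
```

```bash
python3 - <<'E'
from h import *
c=cap('scene','s5'); w=cap('wrist','w5'); st=arm.read_state();print(st['time'],st['tool_pos'],st['contact_force'],st['width'])
A=cv2.resize(c['pixels'][135:215,220:310,::-1],None,fx=5,fy=5,interpolation=2)
B=cv2.resize(w['pixels'][80:280,160:350,::-1],None,fx=1.8,fy=1.8,interpolation=2)
B=cv2.copyMakeBorder(B,0,A.shape[0]-B.shape[0],0,0,0)
cv2.imwrite('pics/crop5.png',np.hstack([A,B])); print(A.shape,B.shape)
E
```

```text
16.625 [ 0.52993711 -0.00902635  0.12018493] [-5.32382076 -3.0229809   4.51877196] 0.019897745465709965
(400, 450, 3) (400, 342, 3)
```

View pics/crop5.png

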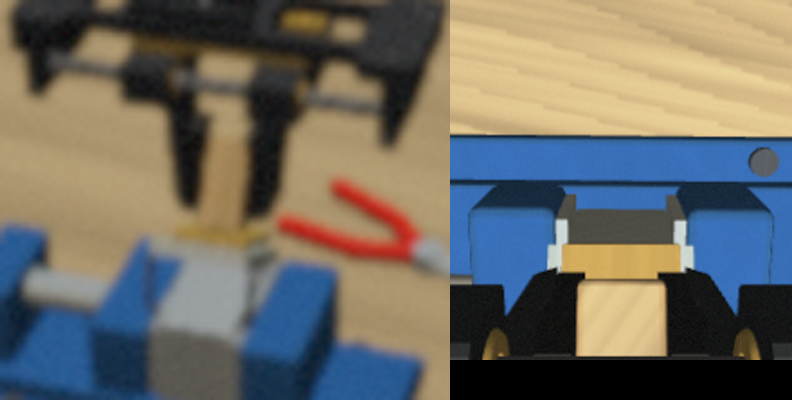

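The blank has tilted onto the plate. In the wrist crop its low brass edge is at y≈244 (x 563-680), and the plate corners show on both sides at (553,245) and (688,245). I'll compare these with where they should be.

```bash
python3 - <<'E'
from h import *
w=load('w5'); print(w['xyz'],(rot(w)).round(3).tolist())
t=np.radians(10.5); xv=np.array([np.cos(t),np.sin(t),0]); yv=np.array([-np.sin(t),np.cos(t),0])
C=np.array([.548,-.0055,.096])
cr=lambda p:(lambda q:np.array([450+(q[0]-160)*1.8,(q[1]-80)*1.8]).round(0))(proj(w,p))
for ang in (27,30,33):
    a=np.radians(ang); u=xv*np.cos(a)+np.array([0,0,np.sin(a)]); n=-xv*np.sin(a)+np.array([0,0,np.cos(a)])
    for nm,x,y,z in(('plate low L',-.032,.023,0),('plate low R',-.032,-.023,0),('plate low under',-.032,.023,-.007),('brass low top',-.025,.018,.005),('brass low top',-.025,-.018,.005),('brass low bot',-.025,.018,0),('wood top low',-.01,.01,.05),('wood top low',-.01,-.01,.05)): print(ang,nm,cr(C+u*x+yv*y+n*z))
E
```

```text
[ 0.46445432 -0.02039778  0.25225089] [[-0.183, 0.951, 0.25], [0.983, 0.177, 0.047], [0.001, 0.254, -0.967]]
27 plate low L [691. 244.]
27 plate low R [546. 244.]
27 plate low under [688. 247.]
27 brass low top [677. 264.]
27 brass low top [559. 264.]
27 brass low bot [676. 266.]
27 wood top low [663. 308.]
27 wood top low [572. 308.]
30 plate low L [690. 245.]
30 plate low R [546. 245.]
30 plate low under [688. 249.]
30 brass low top [677. 264.]
30 brass low top [560. 264.]
30 brass low bot [675. 267.]
30 wood top low [662. 296.]
30 wood top low [573. 296.]
33 plate low L [690. 246.]
33 plate low R [547. 246.]
33 plate low under [687. 252.]
33 brass low top [676. 264.]
33 brass low top [560. 264.]
33 brass low bot [675. 268.]
33 wood top low [662. 285.]
33 wood top low [573. 285.]
```

```bash
python3 - <<'E'
from h import *
w=load('w5'); im=w['pixels'].astype(int)
for col in(232,254,276): print(col,[(r,tuple(im[r,col-1:col+2].mean(0).astype(int))) for r in range(206,250,2)])
s=load('s5'); A=cv2.resize(s['pixels'][150:205,235:290,::-1],None,fx=7,fy=7,interpolation=cv2.INTER_CUBIC)
B=cv2.resize(w['pixels'][180:290,205:303,::-1],None,fx=4,fy=4,interpolation=2)
h=max(A.shape[0],B.shape[0]); f=lambda i:cv2.copyMakeBorder(i,0,h-i.shape[0],0,0,0)
cv2.imwrite('pics/crop6.png',np.hstack([f(B),f(A)])); print(A.shape,B.shape)
E
```

```text
232 [(206, (np.int64(77), np.int64(75), np.int64(68))), (208, (np.int64(76), np.int64(74), np.int64(68))), (210, (np.int64(78), np.int64(76), np.int64(69))), (212, (np.int64(78), np.int64(76), np.int64(69))), (214, (np.int64(72), np.int64(72), np.int64(64))), (216, (np.int64(207), np.int64(168), np.int64(89))), (218, (np.int64(210), np.int64(171), np.int64(91))), (220, (np.int64(211), np.int64(173), np.int64(92))), (222, (np.int64(212), np.int64(173), np.int64(92))), (224, (np.int64(212), np.int64(173), np.int64(93))), (226, (np.int64(211), np.int64(172), np.int64(91))), (228, (np.int64(213), np.int64(173), np.int64(93))), (230, (np.int64(197), np.int64(160), np.int64(87))), (232, (np.int64(17), np.int64(16), np.int64(15))), (234, (np.int64(18), np.int64(18), np.int64(16))), (236, (np.int64(80), np.int64(65), np.int64(46))), (238, (np.int64(164), np.int64(136), np.int64(92))), (240, (np.int64(197), np.int64(162), np.int64(110))), (242, (np.int64(198), np.int64(164), np.int64(110))), (244, (np.int64(205), np.int64(169), np.int64(114))), (246, (np.int64(211), np.int64(176), np.int64(12
[... 1716 characters left out ...]
08), np.int64(170), np.int64(91))), (226, (np.int64(208), np.int64(169), np.int64(92))), (228, (np.int64(208), np.int64(171), np.int64(92))), (230, (np.int64(194), np.int64(158), np.int64(85))), (232, (np.int64(46), np.int64(40), np.int64(24))), (234, (np.int64(52), np.int64(46), np.int64(32))), (236, (np.int64(118), np.int64(97), np.int64(66))), (238, (np.int64(194), np.int64(166), np.int64(115))), (240, (np.int64(224), np.int64(194), np.int64(136))), (242, (np.int64(224), np.int64(192), np.int64(135))), (244, (np.int64(223), np.int64(192), np.int64(135))), (246, (np.int64(220), np.int64(190), np.int64(132))), (248, (np.int64(218), np.int64(187), np.int64(131)))]
(385, 385, 3) (440, 392, 3)
```

View pics/crop6.png

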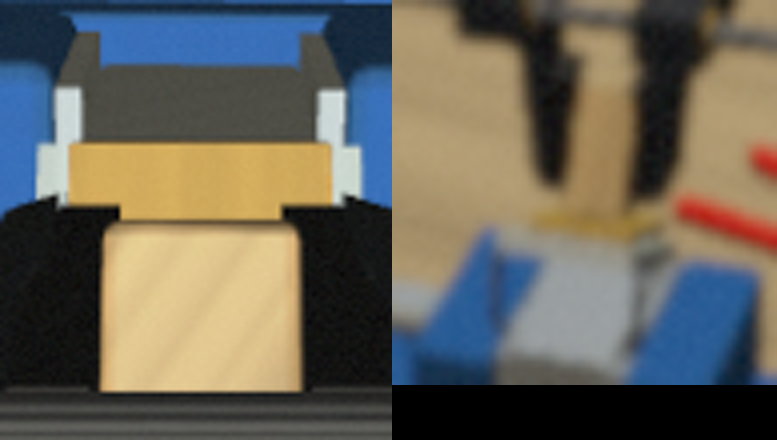

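The zoomed crop shows the low brass edge level with the plate's low edge (both at y≈143), which suggests the blank sits several mm downslope. I'll solve its tilt and offset from the brass edge row, the wood top edge row and the known finger pose.

```bash
python3 - <<'E'
from h import *
from scipy.optimize import fsolve
w=load('w5'); t=np.radians(10.5); xv=np.array([np.cos(t),np.sin(t),0]); Z=np.array([0,0,1.])
P=np.array([.5299,-.009,.1252]); C=np.array([.548,-.0055,.096])
# row of mid points
def pts(e,phi,d):
    u=xv*np.cos(phi)+Z*np.sin(phi); n=-xv*np.sin(phi)+Z*np.cos(phi)
    O=P+u*e-n*d; return O,u,n
def rows(e,phi,d):
    O,u,n=pts(e,phi,d); return min(proj(w,O-.025*u+.005*n)[1],proj(w,O-.025*u)[1]),proj(w,O-.01*u+.05*n)[1]
for d in(.033,.035,.037):
  for r2 in (235.5,237.5):
    s=fsolve(lambda v:np.array(rows(v[0]/1000,v[1],d))-[215.3,r2],[0,.5]); O,u,n=pts(s[0]/1000,s[1],d)
    res=[]
    for a in(27,30,33):
        a=np.radians(a); U=xv*np.cos(a)+Z*np.sin(a);N=-xv*np.sin(a)+Z*np.cos(a); res.append([round(float((O-C)@U)*1000,1),round(float((O-C)@N)*1000,1)])
    print(d,r2,'e mm',s[0].round(1),'phi',np.degrees(s[1]).round(1),res)
E
```

```text
0.033 235.5 e mm -3.0 phi 26.9 [[-6.2, 1.4], [-6.1, 1.7], [-6.0, 2.0]]
0.033 237.5 e mm -2.4 phi 25.9 [[-6.2, 1.4], [-6.2, 1.8], [-6.1, 2.1]]
0.035 235.5 e mm -3.2 phi 26.7 [[-6.5, -0.6], [-6.6, -0.3], [-6.6, 0.1]]
0.035 237.5 e mm -2.6 phi 25.7 [[-6.6, -0.5], [-6.6, -0.2], [-6.6, 0.1]]
0.037 235.5 e mm -3.4 phi 26.5 [[-6.9, -2.6], [-7.0, -2.2], [-7.1, -1.9]]
0.037 237.5 e mm -2.8 phi 25.6 [[-6.9, -2.5], [-7.0, -2.2], [-7.1, -1.8]]
```

Call:
play_rows --increments '[[[-0.002, -0.0003, 0.0035], 0], [[0.0005, 0.0001, 0.005], 0], [[0.0031, 0.0006, 0.0065], 0], [[0.0031, 0.0006, 0.0065], 0], [[0.0041, 0.0008, 0.0048], 0], [[0.0051, 0.0009, 0.003], 0], [[0.0051, 0.0009, 0.003], 0], [[0.0051, 0.0009, 0.003], 0]]'

```text
time: 17.62
tool_pos: [0.5355, -0.0081, 0.1234]
orientation: [-0.0, -0.092, 0.996, 0.0]
contact_force: [-1.0, 0.5, 0.1]
width: 0.0201
grip_force: 15.0
```

Call:
play_rows --increments '[[[0.0005, 0.0001, -0.0009], 0], [[0.001, 0.0002, -0.0017], 0], [[0.001, 0.0002, -0.0017], 0], [[0.001, 0.0002, -0.0017], 0]]'

```text
time: 18.12
tool_pos: [0.5355, -0.008, 0.1218]
orientation: [-0.001, -0.092, 0.996, -0.0]
contact_force: [-6.5, -1.3, 4.8]
width: 0.0197
grip_force: 15.0
```

Call:
play_rows --increments '[[[0.0002, 0.0, -0.0006], 0], [[0.0003, 0.0, -0.0012], 0], [[0.0003, 0.0, -0.0012], 0], [[0.0003, 0.0, -0.0012], 0]]'

```text
time: 18.62
tool_pos: [0.5355, -0.008, 0.1216]
orientation: [-0.002, -0.092, 0.996, 0.0]
contact_force: [-9.6, -1.3, 11.9]
width: 0.0199
grip_force: 15.0
```

```bash
cat > chk.py <<'E'
from h import *
import sys
from scipy.optimize import fsolve
w=cap('wrist',sys.argv[1]); st=arm.read_state(); f=np.array(st['contact_force'])+[0,0,1.5]; print(st['time'],st['tool_pos'].round(4),f.round(1))
t=np.radians(10.5); xv=np.array([np.cos(t),np.sin(t),0]); Z=np.array([0,0,1.])
P=np.array(st['tool_pos'])+[0,0,.005]; C=np.array([.548,-.0055,.096]); d=.035
im=w['pixels'].astype(float)
def pts(e,phi):
    u=xv*np.cos(phi)+Z*np.sin(phi); n=-xv*np.sin(phi)+Z*np.cos(phi); return P+u*e-n*d,u,n
def rows(e,phi):
    O,u,n=pts(e,phi); return min(proj(w,O-.025*u+.005*n)[1],proj(w,O-.025*u)[1]),proj(w,O-.01*u+.05*n)[1]
col=im[:,244:264].mean(1); sat=col[:,0]-col[:,2]   # brass: high red-blue
r1=next(r for r in range(195,245) if sat[r]>60); r1=r1-1+(60-sat[r1-1])/(sat[r1]-sat[r1-1])
b=col[:,2]; r2=next(r for r in range(int(r1)+4,280) if b[r]>115); r2=r2-1+(115-b[r2-1])/(b[r2]-b[r2-1])
print('rows',r1,r2)
s=fsolve(lambda v:np.array(rows(v[0]/1000,v[1]))-[r1,r2],[0,.5]); O,u,n=pts(s[0]/1000,s[1]); a=np.radians(29); U=xv*np.cos(a)+Z*np.sin(a);N=-xv*np.sin(a)+Z*np.cos(a)
print('e',s[0].round(1),'phi',np.degrees(s[1]).round(1),'along/normal mm',1000*(O-C)@U,1000*(O-C)@N)
# plate low edge row at side columns
for c0 in (217,293): print(c0,[int(im[r,c0-1:c0+2].mean()) for r in range(200,240)])
E
python3 chk.py w6
python3 - <<'E'
from h import *
# finer slope angle from w2: subpixel edges
c=load('w2'); g=cv2.cvtColor(c['pixels'],cv2.COLOR_RGB2GRAY).astype(float)
S=(c['pixels'].max(2).astype(int)-c['pixels'].min(2))
print('row mid', [(x,int(g[100:115,x].mean())) for x in range(216,234)],[(x,int(g[100:115,x].mean())) for x in range(276,296)])
for x in (226,230,240,250,260,270,276): 
    col=S[:,x-1:x+2].mean(1); print(x,[int(v) for v in col[76:90]],[int(v) for v in col[125:138]])
E
```

```text
18.675 [ 0.5356 -0.008   0.1216] [-10.3  -1.4  13.7]
rows 217.12628689087165 233.524154589372
e -3.5 phi 28.8 along/normal mm 0.131862980947096 -2.045834591294288
217 [98, 101, 101, 101, 102, 135, 203, 203, 203, 202, 202, 202, 203, 203, 203, 203, 202, 202, 203, 203, 203, 203, 202, 202, 202, 203, 202, 201, 174, 58, 19, 20, 19, 19, 21, 22, 20, 19, 19, 20]
293 [102, 102, 102, 103, 104, 119, 167, 205, 205, 206, 206, 206, 207, 206, 206, 207, 206, 206, 206, 206, 205, 206, 206, 206, 207, 206, 207, 205, 186, 67, 19, 24, 20, 21, 20, 21, 19, 16, 19, 17]
row mid [(216, 78), (217, 79), (218, 79), (219, 79), (220, 79), (221, 70), (222, 89), (223, 151), (224, 162), (225, 163), (226, 162), (227, 162), (228, 163), (229, 162), (230, 163), (231, 162), (232, 163), (233, 163)] [(276, 162), (277, 162), (278, 162), (279, 162), (280, 158), (281, 146), (282, 143), (283, 143), (284, 154), (285, 159), (286, 160), (287, 162), (288, 103), (289, 79), (290, 80), (291, 81), (292, 80), (293, 80), (294, 80), (295, 81)]
226 [101, 101, 102, 100, 101, 93, 49, 10, 9, 10, 9, 9, 9, 10] [9, 9, 9, 9, 10, 12, 73, 97, 101, 101, 102, 101, 101]
230 [102, 101, 102, 102, 101, 85, 39, 9, 9, 9, 9, 9, 9, 9] [9, 9, 10, 9, 9, 11, 68, 99, 103, 102, 102, 104, 103]
240 [102, 102, 100, 100, 98, 59, 10, 9, 9, 9, 9, 9, 9, 8] [10, 9, 9, 9, 9, 11, 33, 98, 102, 101, 102, 102, 103]
250 [103, 103, 103, 103, 88, 35, 9, 9, 8, 9, 8, 10, 9, 9] [9, 9, 9, 9, 10, 9, 16, 99, 99, 60, 100, 101, 101]
260 [101, 102, 102, 98, 56, 10, 9, 9, 10, 9, 9, 8, 9, 9] [9, 9, 9, 9, 9, 10, 11, 78, 104, 102, 102, 100, 102]
270 [98, 80, 69, 57, 17, 10, 9, 9, 9, 9, 9, 9, 8, 9] [9, 9, 10, 9, 9, 8, 10, 25, 50, 50, 80, 101, 100]
276 [97, 57, 4, 5, 9, 9, 9, 9, 9, 9, 8, 8, 10, 8] [9, 9, 9, 9, 10, 8, 9, 6, 4, 25, 93, 103, 102]
```

```bash
python3 - <<'E'
from h import *
from scipy.optimize import least_squares
c=load('w2'); print(c['mtx'][0,0]); w=load('w6')
# side edges (subpixel) fitted by lines, low edge x=222.6, high edge x=280.6
xs=np.array([226,240,250,260]); T=np.polyfit(xs,[82.0,81.1,80.65,80.0],1); B=np.polyfit(xs,[130.7,131.3,131.55,131.65],1)
L,Hh=222.6,280.6
obs=np.array([[x,np.polyval(k,x)] for x in(L,Hh) for k in(T,B)])
t0=np.radians(10.5)
def model(v):
    cx,cy,cz,a,t=v; xv=np.array([np.cos(t),np.sin(t),0]);yv=np.array([-np.sin(t),np.cos(t),0]);u=xv*np.cos(a)+np.array([0,0,np.sin(a)])
    C=np.array([cx,cy,cz]); return np.array([proj(c,C+u*sx*.032+yv*sy*.023) for sx in(-1,1) for sy in(1,-1)])
for k in (0,.3,-.3):
    o=obs.copy(); o[2:,0]+=k
    s=least_squares(lambda v:(model(v)-o).ravel(),[.548,-.005,.096,.5,t0],x_scale=[.01,.01,.01,.1,.1]); print(s.x[:3].round(4),np.degrees(s.x[3:]).round(1),np.abs(s.fun).max().round(2))
    # hinge height constraint: centre upper z = .074+.007cos a+.032 sin a
    s=least_squares(lambda v:np.r_[(model(v)-o).ravel(),(v[2]-.074-.007*np.cos(v[3])-.032*np.sin(v[3]))/.0005],s.x,x_scale=[.01,.01,.01,.1,.1]); print(' hinge z',s.x[:3].round(4),np.degrees(s.x[3:]).round(1),np.abs(s.fun).max().round(2))
E
```

```text
315.0802244096748
[ 0.5474 -0.0053  0.0985] [30.8 10. ] 0.61
 hinge z [ 0.5474 -0.0053  0.0962] [30.2 10. ] 0.64
[ 0.5476 -0.0053  0.0986] [30.4 10. ] 0.61
 hinge z [ 0.5476 -0.0052  0.096 ] [29.7 10. ] 0.65
[ 0.5473 -0.0054  0.0984] [31.3 10. ] 0.61
 hinge z [ 0.5472 -0.0053  0.0964] [30.7 10. ] 0.63
```

Call:
play_rows --increments '[[[-0.0005, -0.0001, -0.0003], 0], [[-0.001, -0.0002, -0.0006], 0], [[-0.001, -0.0002, -0.0006], 0], [[-0.001, -0.0002, -0.0006], 0], [[-0.001, -0.0002, -0.0006], 0]]'

```text
time: 19.3
tool_pos: [0.5355, -0.0081, 0.1216]
orientation: [-0.001, -0.092, 0.996, 0.0]
contact_force: [-8.2, 0.4, 13.3]
width: 0.0201
grip_force: 15.0
```

```bash
python3 chk.py w7
```

```text
19.35 [ 0.5355 -0.008   0.1216] [-8.2  0.9 15. ]
rows 216.85935198821798 233.63764705882352
e -3.5 phi 28.7 along/normal mm 0.01115177603422155 -2.027474582770161
217 [101, 100, 101, 102, 108, 150, 202, 203, 203, 203, 203, 203, 203, 203, 203, 203, 202, 202, 202, 202, 203, 203, 202, 203, 203, 203, 203, 201, 174, 58, 18, 19, 19, 20, 20, 20, 18, 19, 18, 21]
293 [102, 103, 103, 102, 102, 118, 168, 205, 205, 207, 206, 207, 207, 207, 207, 206, 206, 207, 207, 206, 206, 206, 207, 206, 206, 206, 206, 206, 186, 66, 20, 20, 20, 20, 19, 18, 20, 16, 19, 19]
```

```bash
python3 -c "
from station import arm
print(arm.job_done())"
```

```text
the job is handed in; nothing more can be done
None
```

I handed the job in with the vise wound tight on the angle block (about 14 N at the handle) and the blank still held, pressed on the slope at about 17 N. By my measurements it is centred within about 1 mm along the slope and tilted 28.7° against the plate's roughly 30°; the hand-in gave no verdict.

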